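# Weigh the slide tray on the sprung hook scale

### The job

Weigh the oak slide tray: pick it up by the wooden grip on its bail, hang the bail's bar in the hook of the spring scale and ease it down so slowly that the pointer creeps and never jumps, letting go only when the spring carries the whole weight. Leave the tray hanging still and level on the hook with the pointer settled, without forcing or knocking the scale and without disturbing the other things on the bench.

Things in the scene. Friction and masses are not known exactly. Their poses are not given: they have to be found in the camera images.
- tray_grip (a point): Centre of the upright wooden grip block on the tray's steel bail, 24 (x) by 16 (y) by 40 mm high; 150 mm above the tray's underside. Axes: z up, x along the bail's bar, y the way the hook passes through. A half turn about z changes nothing. Grip it across the 24 mm (close along x) so that the fingers stand either side of the hook strip.
- tray_bar (a point): Middle of the bail's straight top bar: round steel, 8 mm diameter, 72 mm long along x. It lies 30 mm below tray_grip and 120 mm above the tray's underside; an 8 mm neck joins it to the grip block, whose underside is 10 mm above this point. Axes as tray_grip.
- tray: Loose oak tray, 104 by 104 mm, 46 mm high, holding framed slides, with a steel bail 120 mm wide (along x) in its middle plane; the opening under the bar is 70 mm high. Origin at the centre of its underside, axes as tray_grip. Weighs 0.25 to 0.63 kg, unknown which; its centre of mass is below the middle of the bar.
- scale: Spring scale bolted to the bench: aluminium post 32 by 26 mm, 358 mm high, on a steel base plate; origin at the post's foot on the bench, z up. The hook arm sticks out from the post level along the scale's -y. A white graduated plate stands on the +y side of the post.
- hook_seat (a point): Where the bar's centre rests in the hook: 140 mm along the scale's -y from the post, 250 mm up when empty; sinks with the hook. Axes as the scale; the bar must lie along x. The hook is an upward-open 90 degree V of 14 mm wide strip. Its free tip, 22 mm to -y, rises 14 mm above the seat; the arm on the +y side 12 mm. Bring the bar over the tip from -y, then lower it. Nothing stands above the hook.
- pointer (a joint): How far hook and pointer have sunk, m: 0 empty (at the upper stop), growing downward, end stop 0.13. The spring pulls up 60 N per metre, lightly damped: the tray balances 0.04 to 0.105 m down. Let go more than about 5 mm off balance, or lowered fast, the pointer jumps (over 0.07 m/s, up or down), which strains the spring. The hook stands 15 N.
- vise: Small cast-iron bench vise, bolted down, 120 by 90 mm, gripping an upright cracked oak slide frame that reaches 190 mm above the bench; origin under its centre. Not part of the work.
- jar: Squat clear glass jar of slide pins, 68 mm diameter, 64 mm high, loose; origin at the centre of its underside. Leave it.
- cover_glass: Loose glass cover plate lying flat, 83 by 83 by 4 mm; origin at the centre of its underside. Leave it.
- burnisher: Loose bronze burnishing tool with a dark wooden handle, 165 mm long along its x, 16 mm high; origin near its middle on the bench. Leave it.
Not all that is in view belongs to the job. Leave any blue look-alike of the tray alone.

How it is judged:
On the way, in this order (a step that is already met when the one before it is completed fails the run):
1. the tray is lifted off the bench in the fingers (height (world z) of tray above 0.03 m and contact force between the fingers and tray above 1 N), for 0.2 s.
2. the bar lies in the hook and the spring takes up load while the fingers still hold the tray (distance between tray_bar and hook_seat below 0.012 m and value of joint pointer above 0.01 m and contact force between the fingers and tray above 1 N), for 0.2 s.
At the end, for the whole second after the job is handed in: The tray hangs freely by its bar in the hook (bar within 12 mm of the seat), upright within 0.15 rad and at rest (under 0.03 m/s), with the pointer settled (under 0.01 m/s) between 0.03 and 0.12 m (distance between tray_bar and hook_seat below 0.012 m and value of joint pointer between 0.03 and 0.12 m and velocity of joint pointer between -0.01 and 0.01 m/s and angle between tray's own z axis and vertical below 0.15 rad and linear speed of tray below 0.03 m/s and contact force between tray and scale above 1.5 N); the robot touches nothing.
It fails at once if the pointer jumps (faster than 0.07 m/s, up or down) (velocity of joint pointer above 0.07 m/s or velocity of joint pointer below -0.07 m/s).
It fails at once if the tray is forced or knocked against the scale (over 15 N) (contact force between tray and scale above 15 N).
It fails at once if the robot itself pushes on the scale (over 10 N) (contact force between any of the fingers, the arm and scale above 10 N).
It fails at once if the jar, cover glass or burnisher is disturbed (over 20 mm) (distance of any of jar, cover_glass, burnisher from where it was at the start of the episode above 0.02 m).
It fails at once if the vise or the frame in it is struck (over 10 N) (contact force between any of the arm, the fingers, tray and vise above 10 N).
It also fails if it takes over 54 s, if anything falls off the work surface, if the arm or the gripper's body presses on something with over 40 N, if the wrist force passes 120 N, or if a joint passes its speed limit or range.

### The arm

A 7-joint arm with a two-finger parallel gripper is mounted at the origin on the work surface. World frame = base frame: x ahead of the robot, y to its left, z up, the work surface at z = 0. Lengths are in m, angles in rad, forces in N, time in s.
With the tool pointing down it reaches from about 0.425 to 1.025 m from the base axis. Payload 3.6 kg.
Tool frame: the origin (TCP) lies midway between the tips of the shut fingers; the grasp point (between the pads) lies 19 mm behind it; z points along the fingers, y is the line along which they close (so a half turn about z gives the same grasp; the last joint's range is limited). The gripper opens to 85 mm and grips with 20 to 120 N. Pads are 22 mm wide; open, the fingers measure 114 mm over their backs; the gripper's body (76 mm by 85 mm) begins 54 mm behind the grasp point. The pads swing forward as they close: fully open they stand 13 mm farther back than shut.
Start: joints at [1.238, 0.591, 0.048, 1.609, -0.033, 0.943, -0.034], TCP at [0.172, -0.704, 0.231] pointing down, gripper open.
Joint ranges: [-2.69, 2.69], [-0.47, 2.24], [-1.27, 1.36], [0.19, 2.51], [-1.53, 4.68], [0.08, 2.07], [-3.09, 3.09]. Speed limits (rad/s): [2.57, 2.57, 3.14, 3.14, 3.14, 3.14, 3.14].

### API

Orientations are given as [roll, pitch, yaw] about the fixed x, y, z axes, in that order (R = Rz(yaw) Ry(pitch) Rx(roll)).
In Python, from station import arm gives the robot as it stands.
- The arm moves only by the shell command python3 -m jog 'ROWS' [FORCE]. ROWS is JSON, a list of rows, each an object of numbers: "hand": the opening, from 0 (shut) to 1 (fully open); "dx", "dy", "dz": the shift along the tool's x, y, z in cm; "wx", "wy", "wz": the turn, a rotation vector about the tool's x, y, z in rad. A call has 1 to 20 rows; each row shifts and turns the commanded pose from where the row before left it, along the tool's axes as they then stand; what a row does not reach is not made up. A row lasts 1/10 s, in which the tool goes at most 50 mm and 8.59 degrees, less where a joint would pass 70% of its speed; a pose out of reach is approached as far as the arm can. A call is refused whole if a number of a shift passes 5 or a number of a turn 0.15, either way. A call with a gripper value outside its range is refused whole. The fingers move at their own pace and stop on an object; FORCE is the grip in N (left out, the last holds). Time passes only in rows, so rows that do not move let the fingers close. It gives the time, the measured TCP pose, the force, the opening and the grip force at its end, in the units of the state.
- arm.get_state(): the state, without advancing time (a new reading comes with each control period).
- arm.grab_frame(name): name is "scene" or "side" or "wrist"; returns a dict with "color" (480x640x3 uint8, blue, green, red), "range_z" (480x640 float32, m along the optical axis (not along the pixel's ray), 0 where there is no reading), "vertical_fov" (degrees; the focal length in pixels is half the picture's height over the tangent of half this angle, whatever the lens; pixels are square), "cx", "cy" (the principal point, pixels), "eye" and "rotation" of the camera in the world. Camera axes: x right, y down, z forward; pixel columns grow to the right and rows downward; lengths in m; the calibration is good to about 2 mm. A picture is of the moment at which its call begins.
- arm.close_job(): hands the job in; it is judged then, once.
The state is a dict: "clock": time; "joint_pos": joint angles; "joint_velocities": joint speeds; "joint_efforts": joint torques, N m; "position": TCP position; "tcp_rot": TCP orientation; "contact_force": force on the tool from outside, world axes, zero at the start; "wrist_torque": the same for the moment, N m; "grip_width": finger opening in m; "grip_force": force on a finger pad.
Only numpy, scipy, OpenCV 4.12 (cv2) and the standard library are available. Lean on these libraries where they do the work, as an engineer would, in place of code of your own. Each camera call takes 0.05 s, during which the arm holds its last target. There are 200 camera calls.

## Working session

There is one attempt and no reset: what is moved stays moved. The work goes in short steps, Python scripts to look and compute and a shell command to move; the robot and the scene stay as the last step left them, time stands still between calls to the robot, and variables do not carry over. Pictures are saved under pics/ and viewed, at most 10 in all, crops included, and the job is handed in when it is done.

```bash
ls; mkdir -p pics; cat > h.py <<'E'
import numpy as np,cv2,pickle
from station import arm
def grab(n):
    f=arm.grab_frame(n); pickle.dump(f,open(f'{n}.pkl','wb')); return f
def load(n): return pickle.load(open(f'{n}.pkl','rb'))
def cloud(f):
    h,w=f['range_z'].shape; fl=h/2/np.tan(np.radians(f['vertical_fov'])/2)
    u,v=np.meshgrid(np.arange(w),np.arange(h)); z=f['range_z']
    p=np.stack([(u-f['cx'])/fl*z,(v-f['cy'])/fl*z,z],-1)
    P=p@np.array(f['rotation']).T+np.array(f['eye']); P[z==0]=np.nan
    return P
E
python3 - <<'E'
from h import *
for n in ['scene','side']:
    f=grab(n); cv2.imwrite(f'pics/{n}0.png',f['color']); print(n,f['eye'],f['vertical_fov'],np.array(f['rotation']).round(2).tolist())
print(arm.get_state())
E
```

```text
pics
scene [1.03537677 0.17703375 1.06704227] 54.014211617916246 [-2.59, -0.01, 1.95]
side [ 0.44322034 -0.78490718  0.92458116] 46.03389810878457 [-2.33, 0.0, -0.1]
{'clock': 0.1, 'joint_pos': array([ 1.23751   ,  0.59203079,  0.04825897,  1.60971299, -0.03333502,
        0.94269952, -0.03368688]), 'joint_velocities': array([ 0.00029264, -0.00293067,  0.00062424, -0.00198979, -0.00020696,
        0.00051849,  0.00136612]), 'joint_efforts': array([ 4.48515420e-03, -5.49996400e+01,  1.55352149e+00, -1.98824787e+01,
        9.79057368e-03,  3.84236439e-03,  8.59657689e-06]), 'position': array([ 0.17204946, -0.70351019,  0.23024449]), 'tcp_rot': array([-3.13954668e+00,  6.14720339e-05,  2.39896337e-01]), 'contact_force': array([-0.46966572, -0.04157036,  0.09268839]), 'wrist_torque': array([-0.00033217, -0.02412067, -0.01101828]), 'grip_force': 0.0, 'grip_width': 0.0854723299236632}
```

View pics/scene0.png

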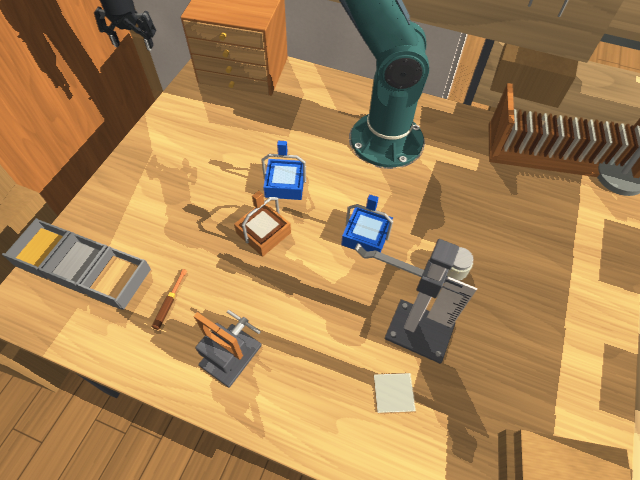

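View pics/side0.png

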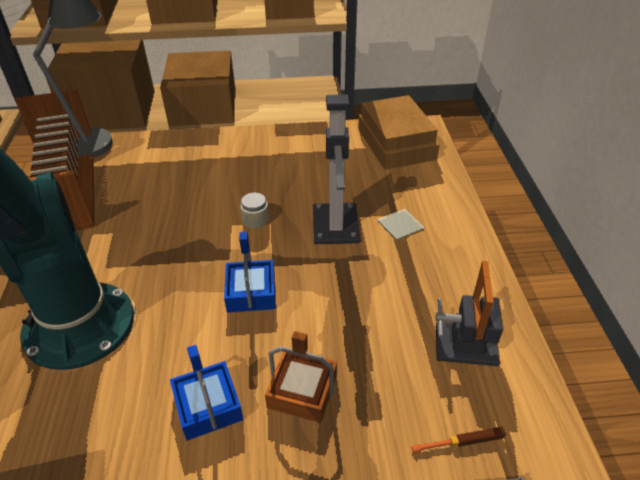

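The scene view shows three trays: blue at (285,180), blue at (368,228), and oak-brown at (263,228). In the side view the oak tray is at (302,380) and the blue ones are at (250,285) and (205,398). The brown one is the oak tray; the blue ones are look-alikes. The scale is at scene (430,300), with its hook end near (362,248).

```bash
python3 - <<'E'
from h import *
ims=[]
for n,(u0,u1,v0,v1) in {'scene':(220,320,180,260),'side':(255,355,320,420)}.items():
    f=load(n); ims.append(cv2.resize(f['color'][v0:v1,u0:u1],(400,400*(v1-v0)//(u1-u0)),interpolation=cv2.INTER_CUBIC))
h=max(i.shape[0] for i in ims)
cv2.imwrite('pics/crop1.png',np.hstack([cv2.copyMakeBorder(i,0,h-i.shape[0],0,0,0) for i in ims]))
S=load('side');C=load('scene')
for n,pts in {'scene':[(259,202),(275,200),(246,236),(264,222),(263,228),(362,248),(358,247),(375,255),(400,263),(420,270),(445,245),(435,290),(285,148),(373,202),(368,230),(457,262),(215,335),(418,330)],
 'side':[(300,338),(300,345),(275,352),(330,362),(302,378),(250,258),(243,243),(340,180),(340,165),(338,150),(340,135),(338,100),(336,225),(254,200),(485,290)]}.items():
    P=cloud(load(n))
    for u,v in pts: print(n,u,v,P[v,u].round(3))
E
```

```text
Traceback (most recent call last):
  File "h.py", line 10, in cloud
    P=p@np.array(f['rotation']).T+np.array(f['eye']); P[z==0]=np.nan
      ~~~~~~~~~~~~~~~~~~~~~~~~~~~^~~~~~~~~~~~~~~~~~~
ValueError: operands could not be broadcast together with shapes (480,640) (3,)
```

View pics/crop1.png

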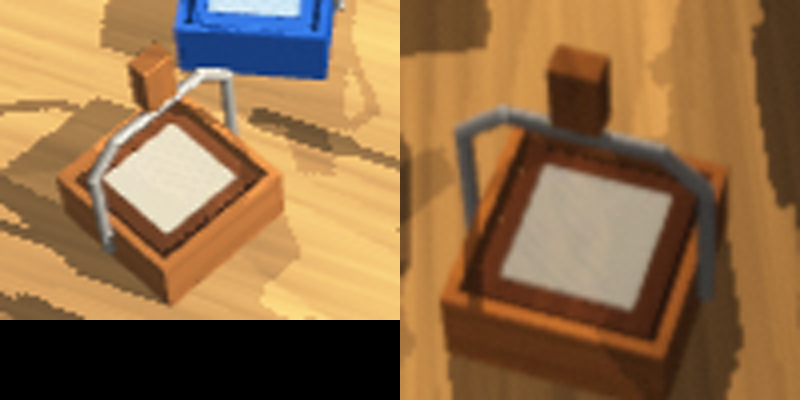

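The crop shows the oak tray with its wooden grip at scene (258,199) and side (300,342), and the steel bail's bar running below it. The camera "rotation" is rpy, so I need to fix the helper.

```bash
sed -i "s/np.array(f\['rotation'\]).T/Rot.from_euler('xyz',f['rotation']).as_matrix().T/; s/^from station/from scipy.spatial.transform import Rotation as Rot\nfrom station/" h.py
python3 - <<'E'
from h import *
for n,pts in {'scene':[(259,202),(258,195),(275,200),(246,236),(264,222),(362,248),(358,247),(375,255),(400,263),(420,270),(445,245),(435,290),(285,148),(373,202),(368,230),(457,262),(215,335),(418,330)],
 'side':[(300,338),(300,345),(275,352),(330,362),(302,378),(250,258),(244,243),(340,180),(340,165),(338,150),(340,135),(338,100),(336,225),(254,200),(485,290)]}.items():
    P=cloud(load(n))
    for u,v in pts: print(n,u,v,P[v,u].round(3))
# oak regions by height
for n,(u0,u1,v0,v1) in {'scene':(220,320,185,262),'side':(260,345,325,420)}.items():
    f=load(n);P=cloud(f)[v0:v1,u0:u1];hsv=cv2.cvtColor(f['color'],cv2.COLOR_BGR2HSV)[v0:v1,u0:u1]
    blue=(hsv[...,0]>100)&(hsv[...,0]<130)&(hsv[...,1]>120)
    Q=P[(P[...,2]>0.135)&~blue]; print(n,'grip',len(Q),Q.mean(0),Q.min(0),Q.max(0))
    Q=P[(P[...,2]>0.1)&(P[...,2]<.13)&~blue]; 
    if len(Q)>3:
        c=Q.mean(0);w,v=np.linalg.eigh(np.cov((Q-c)[:,:2].T));print('bar',len(Q),c,'yaw',np.degrees(np.arctan2(v[1,1],v[0,1])),Q.min(0),Q.max(0))
    m=((P[...,2]>0.03)&(P[...,2]<.055)&~blue); Q=P[m]; r=cv2.minAreaRect((Q[:,:2]*1000).astype(np.float32)); print('rim',r)
E
```

```text
scene 259 202 [ 0.459 -0.198  0.15 ]
scene 258 195 [ 0.453 -0.201  0.169]
scene 275 200 [ 0.404 -0.185  0.096]
scene 246 236 [ 0.508 -0.221  0.055]
scene 264 222 [ 0.445 -0.202  0.043]
scene 362 248 [0.548 0.085 0.252]
scene 358 247 [0.553 0.078 0.26 ]
scene 375 255 [0.559 0.116 0.262]
scene 400 263 [0.557 0.167 0.261]
scene 420 270 [0.557 0.207 0.261]
scene 445 245 [0.551 0.231 0.361]
scene 435 290 [0.588 0.245 0.26 ]
scene 285 148 [ 0.282 -0.208  0.157]
scene 373 202 [0.364 0.058 0.164]
scene 368 230 [0.366 0.059 0.044]
scene 457 262 [0.384 0.293 0.062]
scene 215 335 [ 0.781 -0.153  0.098]
scene 418 330 [0.569 0.255 0.016]
side 300 338 [ 0.455 -0.21   0.173]
side 300 345 [ 0.454 -0.21   0.154]
side 275 352 [ 0.41  -0.188  0.109]
side 330 362 [ 0.508 -0.175  0.047]
side 302 378 [ 0.454 -0.201  0.043]
side 250 258 [0.361 0.111 0.053]
side 244 243 [0.36  0.043 0.161]
side 340 180 [0.557 0.106 0.254]
side 340 165 [0.561 0.141 0.265]
side 338 150 [0.563 0.196 0.263]
side 340 135 [0.57  0.223 0.282]
side 338 100 [0.565 0.228 0.36 ]
side 336 225 [0.564 0.222 0.034]
side 254 200 [0.372 0.298 0.065]
side 485 290 [ 0.783 -0.15   0.188]
scene grip 149 [ 0.45643866 -0.20193319  0.1583745 ] [ 0.44194543 -0.21441976  0.13581291] [ 0.46777183 -0.19250684  0.17594514]
bar 136 [ 0.45994783 -0.20551925  0.11798454] yaw 157.59507817262494 [ 0.39912435 -0.22767354  0.10044435] [ 0.5090708  -0.17834871  0.12887635]
rim ((433.7209167480469, -215.67645263671875), (142.27481079101562, 147.06201171875), 68.21421813964844)
side grip 309 [ 0.45366285 -0.20758844  0.15994899] [ 0.44042077 -0.21620763  0.13507643] [ 0.46684157 -0.19386442  0.17613042]
bar 294 [ 0.45673723 -0.20609541  0.11929344] yaw 158.1443313924026 [ 0.39896009 -0.22920601  0.10050159] [ 0.50846132 -0.18011732  0.12803779]
rim ((454.1339416503906, -204.0262451171875), (106.25346374511719, 118.75814056396484), 68.38955688476562)
```

```bash
python3 - <<'E'
from h import *
for n in ['scene','side']:
    f=load(n);P=cloud(f).reshape(-1,3)
    Q=P[(abs(P[:,0]-.56)<.04)&(P[:,1]>.05)&(P[:,1]<.2)&(P[:,2]>.235)&(P[:,2]<.28)]
    vx=cv2.fitLine(Q[:,:2].astype(np.float32),cv2.DIST_HUBER,0,1e-4,1e-4).ravel()
    print(n,'arm',len(Q),vx,np.degrees(np.arctan2(vx[1],vx[0])),'x at y.1',vx[2]+(.1-vx[3])*vx[0]/vx[1])
    for y in np.arange(.06,.2,.006):
        B=Q[(Q[:,1]>=y)&(Q[:,1]<y+.006)]
        if len(B): print('  y%.3f'%y,len(B),'x',B[:,0].min().round(3),B[:,0].mean().round(3),B[:,0].max().round(3),'z',B[:,2].min().round(3),B[:,2].max().round(3))
    Q=P[(abs(P[:,0]-.56)<.1)&(abs(P[:,1]-.24)<.1)&(P[:,2]>.34)&(P[:,2]<.37)]
    print('post top',len(Q),cv2.minAreaRect((Q[:,:2]*1000).astype(np.float32)))
    Q=P[(abs(P[:,0]-.56)<.1)&(abs(P[:,1]-.26)<.12)&(P[:,2]>.006)&(P[:,2]<.018)]
    print('base',len(Q),cv2.minAreaRect((Q[:,:2]*1000).astype(np.float32)))
    # post front/side points
    Q=P[(abs(P[:,0]-.56)<.05)&(abs(P[:,1]-.24)<.05)&(P[:,2]>.1)&(P[:,2]<.2)]
    print('post mid',len(Q),Q.min(0),Q.max(0))
E
```

```text
scene arm 499 [0.062146  0.9980671 0.5583403 0.1367189] 86.437 x at y.1 0.55605394
  y0.072 19 x 0.546 0.555 0.561 z 0.256 0.265
  y0.078 28 x 0.547 0.554 0.561 z 0.246 0.265
  y0.084 26 x 0.545 0.555 0.562 z 0.244 0.256
  y0.090 24 x 0.548 0.556 0.563 z 0.241 0.252
  y0.096 21 x 0.547 0.556 0.563 z 0.245 0.254
  y0.102 20 x 0.549 0.556 0.562 z 0.251 0.261
  y0.108 22 x 0.55 0.557 0.564 z 0.254 0.265
  y0.114 24 x 0.549 0.557 0.564 z 0.254 0.265
  y0.120 24 x 0.548 0.558 0.565 z 0.254 0.264
  y0.126 22 x 0.55 0.558 0.564 z 0.258 0.265
  y0.132 23 x 0.55 0.558 0.565 z 0.257 0.264
  y0.138 24 x 0.551 0.558 0.565 z 0.256 0.264
  y0.144 23 x 0.549 0.559 0.566 z 0.259 0.264
  y0.150 22 x 0.551 0.559 0.566 z 0.257 0.265
  y0.156 23 x 0.551 0.56 0.567 z 0.259 0.266
  y0.162 24 x 0.552 0.56 0.566 z 0.256 0.264
  y0.168 23 x 0.552 0.56 0.567 z 0.254 0.263
  y0.174 24 x 0.553 0.561 0.567 z 0.256 0.264
  y0.180 24 x 0.553 0.561 0.568 z 0.257 0.264
  y0.186 25 x 0.554 0.562 0.569 z 0.257 0.265
  y0.192 24 x 0.555 0.562 0.568 z 0.256 0.265
  y0.198 10 x 0.555 0.563 0.569 z 0.259 0.265
post top 59
[... 988 characters left out ...]
.554 0.561 0.566 z 0.262 0.266
  y0.156 11 x 0.554 0.561 0.567 z 0.263 0.267
  y0.162 13 x 0.555 0.561 0.568 z 0.261 0.267
  y0.168 7 x 0.556 0.562 0.567 z 0.262 0.264
  y0.174 16 x 0.554 0.559 0.567 z 0.258 0.266
  y0.180 11 x 0.555 0.562 0.568 z 0.263 0.267
  y0.186 10 x 0.556 0.56 0.566 z 0.262 0.267
  y0.192 12 x 0.557 0.564 0.569 z 0.261 0.265
  y0.198 4 x 0.559 0.565 0.57 z 0.262 0.264
post top 379 ((564.9855346679688, 233.15469360351562), (45.21705627441406, 45.7684326171875), 88.20244598388672)
base 1226 ((559.964599609375, 259.5320739746094), (238.85963439941406, 196.90255737304688), 89.5379409790039)
post mid 356 [0.54910113 0.21601265 0.1001709 ] [0.58087387 0.22946672 0.19968809]
```

```bash
python3 - <<'E'
from h import *
a=load('scene')['color'][220:360,330:490]; b=load('side')['color'][85:245,280:400]
a=cv2.resize(a,None,fx=2.7,fy=2.7,interpolation=3); b=cv2.resize(b,None,fx=2.7,fy=2.7,interpolation=3)
h=max(a.shape[0],b.shape[0]); p=lambda i:cv2.copyMakeBorder(i,0,h-i.shape[0],0,0,0)
cv2.imwrite('pics/crop2.png',np.hstack([p(a),p(b)]))
E
```

```text
(no output)
```

View pics/crop2.png

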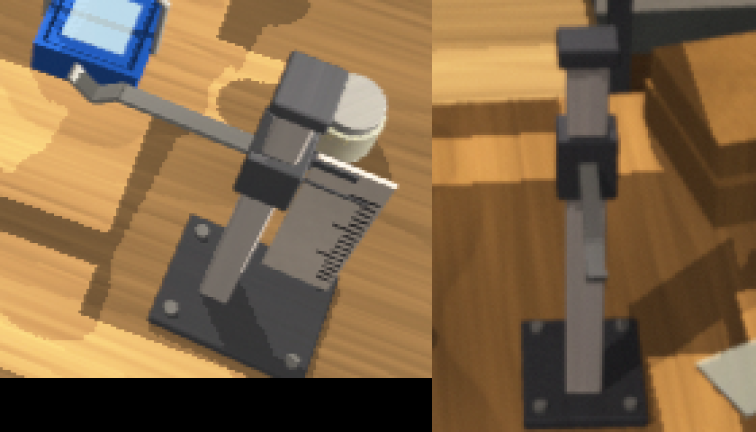

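The crop shows the scale arm from the carriage out to the V hook, with its tip at scene (358,247). The seat is about (0.556, 0.0935, 0.25) and the scale yaw about -3.7°. The grip is at (0.4545, -0.204, 0.15) with the bar at -22°. Next I move above the grip.

```bash
cat > plan.py <<'E'
# plan.py x y z yaw N : constant row (cm/rad) reaching a world TCP target from the measured pose
import sys; from h import *
x,y,z,yaw=map(float,sys.argv[1:5]); N=int(sys.argv[5]); s=arm.get_state()
p=s['position'];R=Rot.from_euler('xyz',s['tcp_rot']); Rt=Rot.from_euler('xyz',[np.pi,0,yaw])
w=(R.inv()*Rt).as_rotvec()/N; step=Rot.from_rotvec(w)
M=np.zeros((3,3));C=R
for i in range(N): M+=C.as_matrix(); C=C*step
d=np.linalg.solve(M,np.array([x,y,z])-p)*100
print('d cm',d.round(3),'w',w.round(4),'total cm',(d*N).round(2),'t',s['clock'])
E
python3 plan.py 0.4545 -0.204 0.24 1.187 20
```

```text
d cm [ 2.781 -1.067 -0.047] w [-0.0001 -0.     -0.0474] total cm [ 55.63 -21.35  -0.95] t 0.1
```

```bash
python3 -m jog '[{"dx":2.78,"dy":-1.07,"dz":-0.05,"wz":-0.0474,"hand":1},{"dx":2.78,"dy":-1.07,"dz":-0.05,"wz":-0.0474},{"dx":2.78,"dy":-1.07,"dz":-0.05,"wz":-0.0474},{"dx":2.78,"dy":-1.07,"dz":-0.05,"wz":-0.0474},{"dx":2.78,"dy":-1.07,"dz":-0.05,"wz":-0.0474},{"dx":2.78,"dy":-1.07,"dz":-0.05,"wz":-0.0474},{"dx":2.78,"dy":-1.07,"dz":-0.05,"wz":-0.0474},{"dx":2.78,"dy":-1.07,"dz":-0.05,"wz":-0.0474},{"dx":2.78,"dy":-1.07,"dz":-0.05,"wz":-0.0474},{"dx":2.78,"dy":-1.07,"dz":-0.05,"wz":-0.0474},{"dx":2.78,"dy":-1.07,"dz":-0.05,"wz":-0.0474},{"dx":2.78,"dy":-1.07,"dz":-0.05,"wz":-0.0474},{"dx":2.78,"dy":-1.07,"dz":-0.05,"wz":-0.0474},{"dx":2.78,"dy":-1.07,"dz":-0.05,"wz":-0.0474},{"dx":2.78,"dy":-1.07,"dz":-0.05,"wz":-0.0474},{"dx":2.78,"dy":-1.07,"dz":-0.05,"wz":-0.0474},{"dx":2.78,"dy":-1.07,"dz":-0.05,"wz":-0.0474},{"dx":2.78,"dy":-1.07,"dz":-0.05,"wz":-0.0474},{"dx":2.78,"dy":-1.07,"dz":-0.05,"wz":-0.0474},{"dx":2.78,"dy":-1.07,"dz":-0.05,"wz":-0.0474}]' 40
python3 -m jog '[{"hand":1},{"hand":1},{"hand":1}]'
python3 - <<'E'
from h import *
f=grab('wrist'); cv2.imwrite('pics/wrist1.png',f['color'])
P=cloud(f).reshape(-1,3)
Q=P[(abs(P[:,0]-.4545)<.05)&(abs(P[:,1]+.204)<.05)&(P[:,2]>.14)&(P[:,2]<.185)]
print('grip',len(Q),Q.mean(0) if len(Q) else'')
T=Q[Q[:,2]>.162]
if len(T)>5: print('top',T.mean(0),cv2.minAreaRect((T[:,:2]*1000).astype(np.float32)))
Q=P[(abs(P[:,0]-.4545)<.08)&(abs(P[:,1]+.204)<.06)&(P[:,2]>.105)&(P[:,2]<.128)]
if len(Q)>5: print('bar',Q.mean(0),cv2.minAreaRect((Q[:,:2]*1000).astype(np.float32)))
E
python3 plan.py 0.4545 -0.204 0.136 1.187 10
```

```text
grip 0 
d cm [ 5.51  -2.265  0.947] w [-0.0002 -0.0001 -0.0947] total cm [ 55.1  -22.65   9.47] t 0.15schema error: expected keys hand, dx, dy, dz, wx, wy, wz
schema error: expected keys hand, dx, dy, dz, wx, wy, wz
```

View pics/wrist1.png

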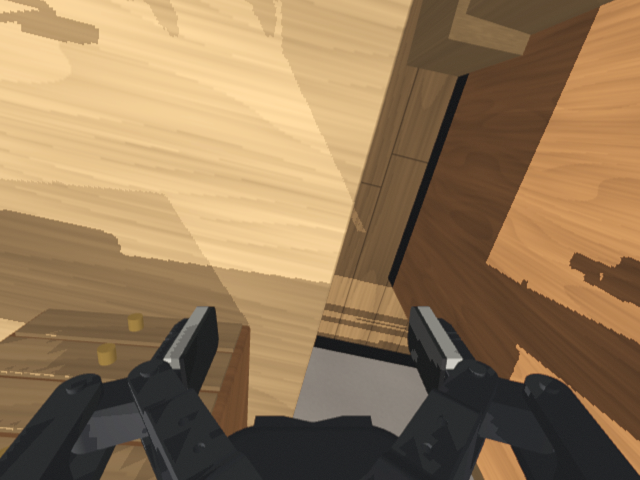

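The picture shows only the fingers and bench, because the arm did not move: every row must carry all seven keys. I'll resend it that way.

```bash
python3 -m jog '[{"hand":1,"dx":2.78,"dy":-1.07,"dz":-0.05,"wx":0,"wy":0,"wz":-0.0474},{"hand":1,"dx":2.78,"dy":-1.07,"dz":-0.05,"wx":0,"wy":0,"wz":-0.0474},{"hand":1,"dx":2.78,"dy":-1.07,"dz":-0.05,"wx":0,"wy":0,"wz":-0.0474},{"hand":1,"dx":2.78,"dy":-1.07,"dz":-0.05,"wx":0,"wy":0,"wz":-0.0474},{"hand":1,"dx":2.78,"dy":-1.07,"dz":-0.05,"wx":0,"wy":0,"wz":-0.0474},{"hand":1,"dx":2.78,"dy":-1.07,"dz":-0.05,"wx":0,"wy":0,"wz":-0.0474},{"hand":1,"dx":2.78,"dy":-1.07,"dz":-0.05,"wx":0,"wy":0,"wz":-0.0474},{"hand":1,"dx":2.78,"dy":-1.07,"dz":-0.05,"wx":0,"wy":0,"wz":-0.0474},{"hand":1,"dx":2.78,"dy":-1.07,"dz":-0.05,"wx":0,"wy":0,"wz":-0.0474},{"hand":1,"dx":2.78,"dy":-1.07,"dz":-0.05,"wx":0,"wy":0,"wz":-0.0474},{"hand":1,"dx":2.78,"dy":-1.07,"dz":-0.05,"wx":0,"wy":0,"wz":-0.0474},{"hand":1,"dx":2.78,"dy":-1.07,"dz":-0.05,"wx":0,"wy":0,"wz":-0.0474},{"hand":1,"dx":2.78,"dy":-1.07,"dz":-0.05,"wx":0,"wy":0,"wz":-0.0474},{"hand":1,"dx":2.78,"dy":-1.07,"dz":-0.05,"wx":0,"wy":0,"wz":-0.0474},{"hand":1,"dx":2.78,"dy":-1.07,"dz":-0.05,"wx":0,"wy":0,"wz":-0.0474},{"hand":1,"dx":2.78,"dy":-1.07,"dz":-0.05,"wx":0,"wy":0,"wz":-0.0474},{"hand":1,"dx":2.78,"dy":-1.07,"dz":-0.05,"wx":0,"wy":0,"wz":-0.0474},{"hand":1,"dx":2.78,"dy":-1.07,"dz":-0.05,"wx":0,"wy":0,"wz":-0.0474},{"hand":1,"dx":2.78,"dy":-1.07,"dz":-0.05,"wx":0,"wy":0,"wz":-0.0474},{"hand":1,"dx":2.78,"dy":-1.07,"dz":-0.05,"wx":0,"wy":0,"wz":-0.0474}]' 40
python3 -m jog '[{"hand":1,"dx":0,"dy":0,"dz":0,"wx":0,"wy":0,"wz":0},{"hand":1,"dx":0,"dy":0,"dz":0,"wx":0,"wy":0,"wz":0},{"hand":1,"dx":0,"dy":0,"dz":0,"wx":0,"wy":0,"wz":0}]'
cat > wr.py <<'E'
from h import *
f=grab('wrist')
P=cloud(f).reshape(-1,3)
Q=P[(abs(P[:,0]-.4545)<.04)&(abs(P[:,1]+.204)<.04)&(P[:,2]>.14)&(P[:,2]<.185)]
print('grip',len(Q),Q.mean(0) if len(Q) else'')
T=Q[Q[:,2]>.162]
if len(T)>5: print('top',T.mean(0),cv2.minAreaRect((T[:,:2]*1000).astype(np.float32)))
Q=P[(abs(P[:,0]-.4545)<.08)&(abs(P[:,1]+.204)<.06)&(P[:,2]>.105)&(P[:,2]<.128)]
if len(Q)>5: print('bar',Q.mean(0),cv2.minAreaRect((Q[:,:2]*1000).astype(np.float32)))
E
python3 wr.py
python3 plan.py 0.4545 -0.204 0.136 1.187 10
```

```text
clock: 2.15
position: [0.454, -0.2032, 0.2412]
tcp_rot: [-3.142, -0.0, 1.19]
contact_force: [0.5, 0.2, -0.4]
grip_width: 0.0857
grip_force: 0.0
clock: 2.45
position: [0.4537, -0.2056, 0.2412]
tcp_rot: [3.142, 0.001, 1.186]
contact_force: [0.2, -0.5, -0.3]
grip_width: 0.0853
grip_force: 0.0
grip 1134 [ 0.45288953 -0.20094552  0.16462811]
top [ 0.45227273 -0.20249335  0.16939239] ((451.9010009765625, -203.29873657226562), (15.757827758789062, 23.670326232910156), 68.06486511230469)
bar [ 0.45222361 -0.20318655  0.11974586] ((451.97991943359375, -203.89202880859375), (8.357539176940918, 114.07755279541016), 67.91780090332031)
d cm [2.000e-02 1.000e-03 1.052e+00] w [ 0.      0.0001 -0.0002] total cm [2.000e-01 1.000e-02 1.052e+01] t 2.5
```

```bash
python3 plan.py 0.4522 -0.2035 0.136 1.186 10; python3 -m jog '[{"hand":1,"dx":0.02,"dy":-0.02,"dz":1.05,"wx":0,"wy":0,"wz":0},{"hand":1,"dx":0.02,"dy":-0.02,"dz":1.05,"wx":0,"wy":0,"wz":0},{"hand":1,"dx":0.02,"dy":-0.02,"dz":1.05,"wx":0,"wy":0,"wz":0},{"hand":1,"dx":0.02,"dy":-0.02,"dz":1.05,"wx":0,"wy":0,"wz":0},{"hand":1,"dx":0.02,"dy":-0.02,"dz":1.05,"wx":0,"wy":0,"wz":0},{"hand":1,"dx":0.02,"dy":-0.02,"dz":1.05,"wx":0,"wy":0,"wz":0},{"hand":1,"dx":0.02,"dy":-0.02,"dz":1.05,"wx":0,"wy":0,"wz":0},{"hand":1,"dx":0.02,"dy":-0.02,"dz":1.05,"wx":0,"wy":0,"wz":0},{"hand":1,"dx":0.02,"dy":-0.02,"dz":1.05,"wx":0,"wy":0,"wz":0},{"hand":1,"dx":0.02,"dy":-0.02,"dz":1.05,"wx":0,"wy":0,"wz":0},{"hand":1,"dx":0,"dy":0,"dz":0,"wx":0,"wy":0,"wz":0},{"hand":1,"dx":0,"dy":0,"dz":0,"wx":0,"wy":0,"wz":0},{"hand":1,"dx":0,"dy":0,"dz":0,"wx":0,"wy":0,"wz":0}]'; python3 plan.py 0.4522 -0.2035 0.136 1.186 1
```

```text
d cm [ 0.016 -0.022  1.052] w [ 0.      0.0001 -0.0001] total cm [ 0.16 -0.22 10.52] t 2.5
clock: 3.8
position: [0.4532, -0.202, 0.1366]
tcp_rot: [3.141, -0.0, 1.188]
contact_force: [0.4, -0.2, -0.1]
grip_width: 0.0853
grip_force: 0.0
d cm [-0.18  -0.034  0.061] w [ 0.0009 -0.      0.0018] total cm [-0.18 -0.03  0.06] t 3.8
```

```bash
python3 -m jog '[{"hand":0,"dx":-0.08,"dy":0,"dz":0,"wx":0,"wy":0,"wz":0},{"hand":0,"dx":0,"dy":0,"dz":0,"wx":0,"wy":0,"wz":0},{"hand":0,"dx":0,"dy":0,"dz":0,"wx":0,"wy":0,"wz":0},{"hand":0,"dx":0,"dy":0,"dz":0,"wx":0,"wy":0,"wz":0},{"hand":0,"dx":0,"dy":0,"dz":0,"wx":0,"wy":0,"wz":0},{"hand":0,"dx":0,"dy":0,"dz":0,"wx":0,"wy":0,"wz":0},{"hand":0,"dx":0,"dy":0,"dz":0,"wx":0,"wy":0,"wz":0},{"hand":0,"dx":0,"dy":0,"dz":0,"wx":0,"wy":0,"wz":0},{"hand":0,"dx":0,"dy":0,"dz":0,"wx":0,"wy":0,"wz":0},{"hand":0,"dx":0,"dy":0,"dz":0,"wx":0,"wy":0,"wz":0}]' 50
```

```text
clock: 4.8
position: [0.4524, -0.2026, 0.1365]
tcp_rot: [-3.141, 0.0, 1.188]
contact_force: [-2.3, 0.7, 5.8]
grip_width: 0.023
grip_force: 50.0
```

```bash
python3 -m jog '[{"hand":0,"dx":0,"dy":0,"dz":-0.3,"wx":0,"wy":0,"wz":0},{"hand":0,"dx":0,"dy":0,"dz":-0.7,"wx":0,"wy":0,"wz":0},{"hand":0,"dx":0,"dy":0,"dz":-1.2,"wx":0,"wy":0,"wz":0},{"hand":0,"dx":0,"dy":0,"dz":-1.5,"wx":0,"wy":0,"wz":0},{"hand":0,"dx":0,"dy":0,"dz":-1.5,"wx":0,"wy":0,"wz":0},{"hand":0,"dx":0,"dy":0,"dz":-1.5,"wx":0,"wy":0,"wz":0},{"hand":0,"dx":0,"dy":0,"dz":-1.5,"wx":0,"wy":0,"wz":0},{"hand":0,"dx":0,"dy":0,"dz":-1.5,"wx":0,"wy":0,"wz":0},{"hand":0,"dx":0,"dy":0,"dz":-1.5,"wx":0,"wy":0,"wz":0},{"hand":0,"dx":0,"dy":0,"dz":-1.5,"wx":0,"wy":0,"wz":0},{"hand":0,"dx":0,"dy":0,"dz":-1.5,"wx":0,"wy":0,"wz":0},{"hand":0,"dx":0,"dy":0,"dz":-1.5,"wx":0,"wy":0,"wz":0},{"hand":0,"dx":0,"dy":0,"dz":-1.2,"wx":0,"wy":0,"wz":0},{"hand":0,"dx":0,"dy":0,"dz":-0.8,"wx":0,"wy":0,"wz":0},{"hand":0,"dx":0,"dy":0,"dz":-0.4,"wx":0,"wy":0,"wz":0},{"hand":0,"dx":0,"dy":0,"dz":0,"wx":0,"wy":0,"wz":0},{"hand":0,"dx":0,"dy":0,"dz":0,"wx":0,"wy":0,"wz":0},{"hand":0,"dx":0,"dy":0,"dz":0,"wx":0,"wy":0,"wz":0}]'
python3 - <<'E'
from h import *
f=grab('side');P=cloud(f).reshape(-1,3);s=arm.get_state();p=s['position']
print(s['clock'],p,s['contact_force'])
# wrist view of the bail below the gripper
w=grab('wrist');W=cloud(w).reshape(-1,3)
for n,X in (('side',P),('wrist',W)):
    Q=X[(np.hypot(X[:,0]-p[0],X[:,1]-p[1])<.075)&(abs(X[:,2]-(p[2]-.017))<.008)]
    if len(Q)>5: print(n,len(Q),Q.mean(0),cv2.minAreaRect((Q[:,:2]*1000).astype(np.float32)))
    Q=X[(np.hypot(X[:,0]-p[0],X[:,1]-p[1])<.1)&(X[:,2]>p[2]-.105)&(X[:,2]<p[2]-.08)]
    if len(Q)>5: print(n,'rim',len(Q),Q.mean(0),cv2.minAreaRect((Q[:,:2]*1000).astype(np.float32)))
cv2.imwrite('pics/lift.png',np.hstack([cv2.resize(f['color'],(400,300)),cv2.resize(w['color'],(400,300))]))
E
python3 plan.py 0.554 0.03 0.318 1.506 16
```

```text
clock: 6.6
position: [0.452, -0.2024, 0.3166]
tcp_rot: [-3.14, -0.0, 1.188]
contact_force: [0.6, -0.2, -4.6]
grip_width: 0.0236
grip_force: 49.4
6.65 [ 0.45207287 -0.20240749  0.31657963] [-0.61571715  0.88163605 -3.80516625]
side 324 [ 0.45540535 -0.20606802  0.30221568] ((452.5617980957031, -203.8333740234375), (10.36667251586914, 103.51343536376953), 67.50846099853516)
side rim 3720 [ 0.45031435 -0.20845557  0.22396803] ((453.2623596191406, -202.8571014404297), (108.32318878173828, 119.17656707763672), 67.29817199707031)
wrist 1820 [ 0.45180646 -0.20203535  0.30113489] ((451.8031311035156, -203.515869140625), (8.325868606567383, 101.0126724243164), 68.18580627441406)
wrist rim 15726 [ 0.45500676 -0.19398338  0.22284072] ((451.4287109375, -203.69883728027344), (104.14840698242188, 117.72325134277344), 67.84349822998047)
d cm [ 1.567  0.284 -0.008] w [-0.0001 -0.     -0.0199] total cm [25.08  4.54 -0.14] t 6.7
```

View pics/lift.png

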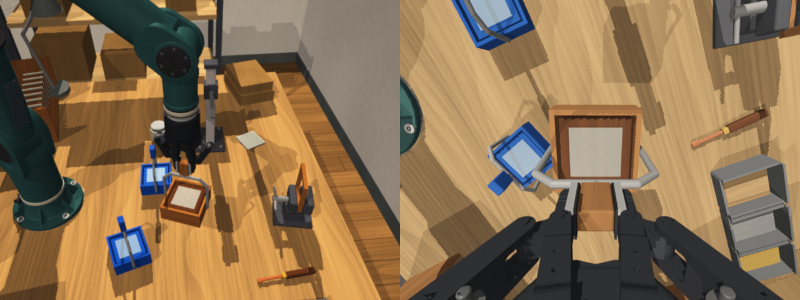

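The tray hangs level in the fingers, with its bail visible in the wrist view at about (590,180) of the montage. Now I carry it to in front of the hook.

```bash
python3 plan.py 0.549 -0.006 0.307 1.506 16
```

```text
d cm [1.34  0.306 0.06 ] w [-0.0001 -0.     -0.0199] total cm [21.45  4.89  0.96] t 6.7
```

```bash
python3 -m jog '[{"hand":0,"dx":0.6,"dy":0.14,"dz":0.06,"wx":0,"wy":0,"wz":-0.02},{"hand":0,"dx":1.0,"dy":0.22,"dz":0.06,"wx":0,"wy":0,"wz":-0.02},{"hand":0,"dx":1.3,"dy":0.31,"dz":0.06,"wx":0,"wy":0,"wz":-0.02},{"hand":0,"dx":1.5,"dy":0.35,"dz":0.06,"wx":0,"wy":0,"wz":-0.02},{"hand":0,"dx":1.6,"dy":0.36,"dz":0.06,"wx":0,"wy":0,"wz":-0.02},{"hand":0,"dx":1.6,"dy":0.36,"dz":0.06,"wx":0,"wy":0,"wz":-0.02},{"hand":0,"dx":1.6,"dy":0.36,"dz":0.06,"wx":0,"wy":0,"wz":-0.02},{"hand":0,"dx":1.6,"dy":0.36,"dz":0.06,"wx":0,"wy":0,"wz":-0.02},{"hand":0,"dx":1.6,"dy":0.36,"dz":0.06,"wx":0,"wy":0,"wz":-0.02},{"hand":0,"dx":1.6,"dy":0.36,"dz":0.06,"wx":0,"wy":0,"wz":-0.02},{"hand":0,"dx":1.6,"dy":0.36,"dz":0.06,"wx":0,"wy":0,"wz":-0.02},{"hand":0,"dx":1.6,"dy":0.36,"dz":0.06,"wx":0,"wy":0,"wz":-0.02},{"hand":0,"dx":1.5,"dy":0.35,"dz":0.06,"wx":0,"wy":0,"wz":-0.02},{"hand":0,"dx":1.3,"dy":0.31,"dz":0.06,"wx":0,"wy":0,"wz":-0.02},{"hand":0,"dx":0.9,"dy":0.22,"dz":0.06,"wx":0,"wy":0,"wz":-0.02},{"hand":0,"dx":0.5,"dy":0.12,"dz":0.06,"wx":0,"wy":0,"wz":-0.02},{"hand":0,"dx":0,"dy":0,"dz":0,"wx":0,"wy":0,"wz":0},{"hand":0,"dx":0,"dy":0,"dz":0,"wx":0,"wy":0,"wz":0}]'
cat > hk.py <<'E'
from h import *
s=arm.get_state();p=s['position'];print(s['clock'],p.round(4),s['tcp_rot'].round(3),s['contact_force'].round(1))
f=grab('scene');X=cloud(f).reshape(-1,3)
yw=s['tcp_rot'][2];ax=np.array([np.cos(yw),np.sin(yw)]);ay=np.array([np.sin(yw),-np.cos(yw)])
for n in('wrist','scene','side'):
    X=cloud(grab(n)).reshape(-1,3); d=X[:,:2]-p[:2]; a=d@ax;b=d@ay
    Q=X[(abs(a)<.012)&(abs(b)<.06)&(abs(b)>.022)&(abs(X[:,2]-(p[2]-.017))<.008)]
    if len(Q)>5:
        l=cv2.fitLine(Q[:,:2].astype(np.float32),cv2.DIST_HUBER,0,1e-4,1e-4).ravel(); q=Q.mean(0)
        print(n,len(Q),'bar ahead of tcp mm',1000*((q[:2]-p[:2])@ax),'z-tcp',q[2]-p[2],'yaw',np.degrees(np.arctan(l[1]/l[0])))
    Q=X[(abs(X[:,0]-.558)<.03)&(X[:,1]>.066)&(X[:,1]<.19)&(X[:,2]>.235)&(X[:,2]<.28)]
    if len(Q)>20:
        l=cv2.fitLine(Q[:,:2].astype(np.float32),cv2.DIST_HUBER,0,1e-4,1e-4).ravel()
        V=Q[Q[:,1]<.12]; k=np.argsort(V[:,2])[:15]
        print(n,'arm',len(Q),np.degrees(np.arctan2(l[1],l[0]))%180,'x@.0935',l[2]+(.0935-l[3])*l[0]/l[1],'tip y',Q[:,1].min(),'V low y',V[k,1].mean() if len(k) else '')
E
python3 hk.py; python3 plan.py 0.5557 0.0935 0.307 1.506 10
```

```text
clock: 8.5
position: [0.5493, -0.0072, 0.3076]
tcp_rot: [-3.141, 0.001, 1.507]
contact_force: [-0.1, -1.0, -4.1]
grip_width: 0.0232
grip_force: 49.3
8.5 [ 0.5493 -0.0072  0.3076] [-3.141e+00  1.000e-03  1.507e+00] [-0.1 -1.  -4.1]
wrist 1412 bar ahead of tcp mm -0.40511624221600756 z-tcp -0.015693781964442433 yaw -3.951668
wrist arm 3543 86.44799 x@.0935 0.55356455 tip y 0.07248607437973838 V low y 0.09462446485274596
scene 66 bar ahead of tcp mm -1.5882049169371075 z-tcp -0.016897940485394336 yaw -5.449374
scene arm 458 85.97387 x@.0935 0.5557595 tip y 0.07260912521419859 V low y 0.09364062038659668
side 148 bar ahead of tcp mm -2.862006588090446 z-tcp -0.015532592529704958 yaw -4.005201
side arm 52 81.80634 x@.0935 0.5566109 tip y 0.10914321466444143 V low y 0.11263622297251658
d cm [ 1.009 -0.002  0.007] w [-0.      0.      0.0001] total cm [10.09 -0.02  0.07] t 8.7
```

```bash
python3 -m jog '[{"hand":0,"dx":0.4,"dy":0,"dz":0,"wx":0,"wy":0,"wz":0},{"hand":0,"dx":0.8,"dy":-0.01,"dz":0,"wx":0,"wy":0,"wz":0},{"hand":0,"dx":1,"dy":-0.01,"dz":0,"wx":0,"wy":0,"wz":0},{"hand":0,"dx":1,"dy":-0.01,"dz":0,"wx":0,"wy":0,"wz":0},{"hand":0,"dx":1,"dy":-0.01,"dz":0,"wx":0,"wy":0,"wz":0},{"hand":0,"dx":1,"dy":-0.01,"dz":0,"wx":0,"wy":0,"wz":0},{"hand":0,"dx":1,"dy":-0.01,"dz":0,"wx":0,"wy":0,"wz":0},{"hand":0,"dx":1,"dy":-0.01,"dz":0,"wx":0,"wy":0,"wz":0},{"hand":0,"dx":1,"dy":-0.01,"dz":0,"wx":0,"wy":0,"wz":0},{"hand":0,"dx":0.9,"dy":-0.01,"dz":0,"wx":0,"wy":0,"wz":0},{"hand":0,"dx":0.7,"dy":-0.01,"dz":0,"wx":0,"wy":0,"wz":0},{"hand":0,"dx":0.4,"dy":0,"dz":0,"wx":0,"wy":0,"wz":0},{"hand":0,"dx":0,"dy":0,"dz":0,"wx":0,"wy":0,"wz":0},{"hand":0,"dx":0,"dy":0,"dz":0,"wx":0,"wy":0,"wz":0},{"hand":0,"dx":0,"dy":0,"dz":0,"wx":0,"wy":0,"wz":0}]'
python3 hk.py
python3 - <<'E'
from h import *
a=load('scene')['color'][200:350,320:470];b=load('wrist')['color'];c=load('side')['color'][80:260,260:440]
cv2.imwrite('pics/pre.png',np.hstack([cv2.resize(a,(260,260)),cv2.resize(b,(280,210)) if 0 else cv2.copyMakeBorder(cv2.resize(b,(280,210)),0,50,0,0,0),cv2.resize(c,(260,260))]))
E
```

```text
clock: 10.2
position: [0.555, 0.0947, 0.3076]
tcp_rot: [-3.141, 0.001, 1.507]
contact_force: [-0.1, 0.5, -4.4]
grip_width: 0.0233
grip_force: 49.4
10.2 [0.555  0.0947 0.3076] [-3.141e+00  1.000e-03  1.507e+00] [-0.1  0.5 -4.4]
wrist 1407 bar ahead of tcp mm -0.06134663070920875 z-tcp -0.015711533474799866 yaw -3.5169508
wrist arm 4532 86.38153 x@.0935 0.5535017 tip y 0.08026019430938607 V low y 0.09424416238091093
scene 68 bar ahead of tcp mm -1.4926437770066199 z-tcp -0.016467206032176496 yaw -3.840179
scene arm 429 86.47841 x@.0935 0.5556619 tip y 0.07276734329793957 V low y 0.09385084375657807
side 126 bar ahead of tcp mm -2.877755630735805 z-tcp -0.01552162573715099 yaw -3.6498976
side arm 140 84.81469 x@.0935 0.5556801 tip y 0.07093350319875114 V low y 0.09469012571295785
```

View pics/pre.png

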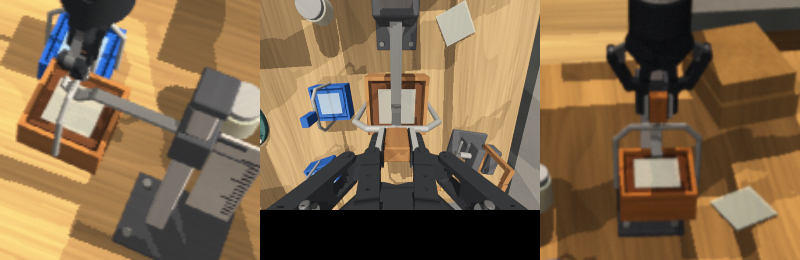

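The picture shows the bar directly over the V hook (scene panel at about (75,85)), with the hook strip between the fingers. Now lowering.

```bash
python3 -m jog '[{"hand":0,"dx":0,"dy":0,"dz":0.15,"wx":0,"wy":0,"wz":0},{"hand":0,"dx":0,"dy":0,"dz":0.3,"wx":0,"wy":0,"wz":0},{"hand":0,"dx":0,"dy":0,"dz":0.3,"wx":0,"wy":0,"wz":0},{"hand":0,"dx":0,"dy":0,"dz":0.3,"wx":0,"wy":0,"wz":0},{"hand":0,"dx":0,"dy":0,"dz":0.3,"wx":0,"wy":0,"wz":0},{"hand":0,"dx":0,"dy":0,"dz":0.3,"wx":0,"wy":0,"wz":0},{"hand":0,"dx":0,"dy":0,"dz":0.3,"wx":0,"wy":0,"wz":0},{"hand":0,"dx":0,"dy":0,"dz":0.3,"wx":0,"wy":0,"wz":0},{"hand":0,"dx":0,"dy":0,"dz":0.2,"wx":0,"wy":0,"wz":0},{"hand":0,"dx":0,"dy":0,"dz":0.2,"wx":0,"wy":0,"wz":0},{"hand":0,"dx":0,"dy":0,"dz":0.15,"wx":0,"wy":0,"wz":0},{"hand":0,"dx":0,"dy":0,"dz":0.15,"wx":0,"wy":0,"wz":0},{"hand":0,"dx":0,"dy":0,"dz":0.15,"wx":0,"wy":0,"wz":0},{"hand":0,"dx":0,"dy":0,"dz":0,"wx":0,"wy":0,"wz":0},{"hand":0,"dx":0,"dy":0,"dz":0,"wx":0,"wy":0,"wz":0}]'
python3 hk.py
```

```text
clock: 11.9
position: [0.555, 0.0955, 0.2767]
tcp_rot: [-3.142, -0.0, 1.508]
contact_force: [-0.5, 0.8, -3.6]
grip_width: 0.0233
grip_force: 49.3
11.9 [0.555  0.0955 0.2767] [-3.142 -0.     1.508] [-0.5  0.8 -3.6]
wrist 1409 bar ahead of tcp mm -0.12171632630157556 z-tcp -0.015662356205152606 yaw -4.032089
wrist arm 6794 88.03473 x@.0935 0.555913 tip y 0.08888452381118504 V low y 0.09410826050240267
scene 62 bar ahead of tcp mm -1.7297207481459576 z-tcp -0.016012199742673427 yaw -6.160797
scene arm 405 90.23369 x@.0935 0.5607681 tip y 0.07423104171304727 V low y 0.09461938382070928
side 123 bar ahead of tcp mm -2.884659014344078 z-tcp -0.015698251382710304 yaw -3.762278
side arm 244 86.58814 x@.0935 0.556602 tip y 0.07063854162314209 V low y 0.09314052540191389
```

```bash
python3 -m jog '[{"hand":0,"dx":0,"dy":0,"dz":0.1,"wx":0,"wy":0,"wz":0},{"hand":0,"dx":0,"dy":0,"dz":0.1,"wx":0,"wy":0,"wz":0},{"hand":0,"dx":0,"dy":0,"dz":0.1,"wx":0,"wy":0,"wz":0},{"hand":0,"dx":0,"dy":0,"dz":0.1,"wx":0,"wy":0,"wz":0},{"hand":0,"dx":0,"dy":0,"dz":0.1,"wx":0,"wy":0,"wz":0},{"hand":0,"dx":0,"dy":0,"dz":0.1,"wx":0,"wy":0,"wz":0},{"hand":0,"dx":0,"dy":0,"dz":0.1,"wx":0,"wy":0,"wz":0},{"hand":0,"dx":0,"dy":0,"dz":0.1,"wx":0,"wy":0,"wz":0},{"hand":0,"dx":0,"dy":0,"dz":0.1,"wx":0,"wy":0,"wz":0},{"hand":0,"dx":0,"dy":0,"dz":0.1,"wx":0,"wy":0,"wz":0},{"hand":0,"dx":0,"dy":0,"dz":0.1,"wx":0,"wy":0,"wz":0},{"hand":0,"dx":0,"dy":0,"dz":0.1,"wx":0,"wy":0,"wz":0},{"hand":0,"dx":0,"dy":0,"dz":0.15,"wx":0,"wy":0,"wz":0},{"hand":0,"dx":0,"dy":0,"dz":0.15,"wx":0,"wy":0,"wz":0},{"hand":0,"dx":0,"dy":0,"dz":0.15,"wx":0,"wy":0,"wz":0},{"hand":0,"dx":0,"dy":0,"dz":0.15,"wx":0,"wy":0,"wz":0},{"hand":0,"dx":0,"dy":0,"dz":0.15,"wx":0,"wy":0,"wz":0},{"hand":0,"dx":0,"dy":0,"dz":0.1,"wx":0,"wy":0,"wz":0},{"hand":0,"dx":0,"dy":0,"dz":0,"wx":0,"wy":0,"wz":0},{"hand":0,"dx":0,"dy":0,"dz":0,"wx":0,"wy":0,"wz":0}]'
python3 - <<'E'
from h import *
F=np.array([arm.get_state()['contact_force']]);print(F.round(2))
for n in('side','scene'):
    X=cloud(grab(n)).reshape(-1,3)
    Q=X[(abs(X[:,0]-.559)<.012)&(X[:,1]>.12)&(X[:,1]<.18)&(X[:,2]>.15)&(X[:,2]<.28)]
    print(n,'arm top z',np.percentile(Q[:,2],[50,80,95]))
E
```

```text
clock: 14.1
position: [0.555, 0.0956, 0.2562]
tcp_rot: [3.142, -0.0, 1.508]
contact_force: [0.1, -0.3, -2.0]
grip_width: 0.0235
grip_force: 49.3
[[ 0.1  -0.26 -1.96]]
side arm top z [0.16630315 0.25222847 0.25400349]
scene arm top z [0.24965224 0.25174126 0.25294447]
```

```bash
python3 -m jog '[{"hand":0,"dx":0,"dy":0,"dz":0.1,"wx":0,"wy":0,"wz":0},{"hand":0,"dx":0,"dy":0,"dz":0.2,"wx":0,"wy":0,"wz":0},{"hand":0,"dx":0,"dy":0,"dz":0.2,"wx":0,"wy":0,"wz":0},{"hand":0,"dx":0,"dy":0,"dz":0.2,"wx":0,"wy":0,"wz":0},{"hand":0,"dx":0,"dy":0,"dz":0.2,"wx":0,"wy":0,"wz":0},{"hand":0,"dx":0,"dy":0,"dz":0.2,"wx":0,"wy":0,"wz":0},{"hand":0,"dx":0,"dy":0,"dz":0.2,"wx":0,"wy":0,"wz":0},{"hand":0,"dx":0,"dy":0,"dz":0.2,"wx":0,"wy":0,"wz":0},{"hand":0,"dx":0,"dy":0,"dz":0.2,"wx":0,"wy":0,"wz":0},{"hand":0,"dx":0,"dy":0,"dz":0.2,"wx":0,"wy":0,"wz":0},{"hand":0,"dx":0,"dy":0,"dz":0.2,"wx":0,"wy":0,"wz":0},{"hand":0,"dx":0,"dy":0,"dz":0.1,"wx":0,"wy":0,"wz":0},{"hand":0,"dx":0,"dy":0,"dz":0,"wx":0,"wy":0,"wz":0},{"hand":0,"dx":0,"dy":0,"dz":0,"wx":0,"wy":0,"wz":0}]'
cat > fz.py <<'E'
from h import *
L=[]
for i in range(10):
    X=cloud(grab('side')).reshape(-1,3); s=arm.get_state(); L.append(np.r_[s['contact_force'],s['position']])
print('mean F,pos',np.mean(L,0).round(4),'std',np.std(L,0).round(2)[:3],s['clock'],s['wrist_torque'].round(3))
for n in('side','scene'):
    X=cloud(grab(n)).reshape(-1,3)
    Q=X[(abs(X[:,0]-.559)<.012)&(X[:,1]>.12)&(X[:,1]<.18)&(X[:,2]>.1)&(X[:,2]<.28)]
    print(n,'arm top z',np.percentile(Q[:,2],[50,80,95]).round(4))
E
python3 fz.py
```

```text
clock: 15.6
position: [0.555, 0.0956, 0.2343]
tcp_rot: [3.141, -0.0, 1.508]
contact_force: [-0.4, 1.0, -1.7]
grip_width: 0.0236
grip_force: 49.5
mean F,pos [ 0.2719  0.8842 -2.0878  0.555   0.0955  0.2343] std [0.54 0.63 0.35] 16.1 [ 0.174 -0.105  0.03 ]
side arm top z [0.1439 0.2305 0.2325]
scene arm top z [0.2277 0.2297 0.2312]
```

```bash
python3 -m jog '[{"hand":0,"dx":0,"dy":0,"dz":0.1,"wx":0,"wy":0,"wz":0},{"hand":0,"dx":0,"dy":0,"dz":0.2,"wx":0,"wy":0,"wz":0},{"hand":0,"dx":0,"dy":0,"dz":0.2,"wx":0,"wy":0,"wz":0},{"hand":0,"dx":0,"dy":0,"dz":0.2,"wx":0,"wy":0,"wz":0},{"hand":0,"dx":0,"dy":0,"dz":0.2,"wx":0,"wy":0,"wz":0},{"hand":0,"dx":0,"dy":0,"dz":0.2,"wx":0,"wy":0,"wz":0},{"hand":0,"dx":0,"dy":0,"dz":0.2,"wx":0,"wy":0,"wz":0},{"hand":0,"dx":0,"dy":0,"dz":0.2,"wx":0,"wy":0,"wz":0},{"hand":0,"dx":0,"dy":0,"dz":0.2,"wx":0,"wy":0,"wz":0},{"hand":0,"dx":0,"dy":0,"dz":0.2,"wx":0,"wy":0,"wz":0},{"hand":0,"dx":0,"dy":0,"dz":0.2,"wx":0,"wy":0,"wz":0},{"hand":0,"dx":0,"dy":0,"dz":0.2,"wx":0,"wy":0,"wz":0},{"hand":0,"dx":0,"dy":0,"dz":0.2,"wx":0,"wy":0,"wz":0},{"hand":0,"dx":0,"dy":0,"dz":0.1,"wx":0,"wy":0,"wz":0},{"hand":0,"dx":0,"dy":0,"dz":0,"wx":0,"wy":0,"wz":0},{"hand":0,"dx":0,"dy":0,"dz":0,"wx":0,"wy":0,"wz":0}]'
sed -i 's/range(10)/range(24)/' fz.py; python3 fz.py
```

```text
clock: 17.8
position: [0.555, 0.0955, 0.2083]
tcp_rot: [3.141, -0.0, 1.508]
contact_force: [0.7, 0.9, -0.7]
grip_width: 0.0236
grip_force: 49.7
mean F,pos [ 0.6306  1.3013 -0.4859  0.555   0.0955  0.2082] std [0.43 0.46 0.43] 19.0 [ 0.331 -0.183 -0.052]
side arm top z [0.1187 0.2049 0.2066]
scene arm top z [0.2024 0.2043 0.2055]
```

```bash
python3 -m jog '[{"hand":0,"dx":0.02,"dy":0,"dz":0.1,"wx":0,"wy":0,"wz":0},{"hand":0,"dx":0.02,"dy":0,"dz":0.1,"wx":0,"wy":0,"wz":0},{"hand":0,"dx":0.02,"dy":0,"dz":0.1,"wx":0,"wy":0,"wz":0},{"hand":0,"dx":0.02,"dy":0,"dz":0.1,"wx":0,"wy":0,"wz":0},{"hand":0,"dx":0.02,"dy":0,"dz":0.1,"wx":0,"wy":0,"wz":0},{"hand":0,"dx":0,"dy":0,"dz":0.05,"wx":0,"wy":0,"wz":0},{"hand":0,"dx":0,"dy":0,"dz":0,"wx":0,"wy":0,"wz":0},{"hand":0,"dx":0,"dy":0,"dz":0,"wx":0,"wy":0,"wz":0}]'
python3 fz.py; python3 hk.py
```

```text
clock: 19.9
position: [0.5548, 0.0962, 0.2026]
tcp_rot: [-3.141, 0.0, 1.508]
contact_force: [0.6, 0.9, 0.3]
grip_width: 0.0237
grip_force: 49.7
mean F,pos [-0.3116 -0.072  -0.2033  0.5549  0.0963  0.2026] std [0.43 0.51 0.55] 21.1 [-0.154  0.18  -0.04 ]
side arm top z [0.1129 0.2001 0.2014]
scene arm top z [0.1969 0.1991 0.2005]
21.2 [0.5549 0.0963 0.2026] [-3.141  0.     1.508] [-0.6 -1.  -0.8]
wrist 1406 bar ahead of tcp mm -0.18301446227705856 z-tcp -0.01574952864589449 yaw -3.555877
wrist arm 11446 171.14458 x@.0935 0.637431 tip y 0.08115654011944409 V low y 0.09838721093666697
scene 55 bar ahead of tcp mm -1.7639572541906714 z-tcp -0.016119787394532376 yaw -5.1669297
scene arm 78 87.37804 x@.0935 0.57796156 tip y 0.07742072673248648 V low y 0.10268118027047143
side 115 bar ahead of tcp mm -2.7436856650462746 z-tcp -0.015790954104402233 yaw -3.521502
side arm 348 178.23106 x@.0935 0.33814368 tip y 0.07694847291395546 V low y 0.08979392048229679
```

```bash
python3 -m jog '[{"hand":0,"dx":0,"dy":0,"dz":0.05,"wx":0,"wy":0,"wz":0},{"hand":0,"dx":0,"dy":0,"dz":0.1,"wx":0,"wy":0,"wz":0},{"hand":0,"dx":0,"dy":0,"dz":0,"wx":0,"wy":0,"wz":0},{"hand":0,"dx":0,"dy":0,"dz":0,"wx":0,"wy":0,"wz":0},{"hand":0,"dx":0,"dy":0,"dz":0,"wx":0,"wy":0,"wz":0},{"hand":0,"dx":0,"dy":0,"dz":0,"wx":0,"wy":0,"wz":0}]' 20
sed -i 's/range(24)/range(36)/' fz.py; python3 fz.py
```

```text
clock: 22.0
position: [0.5549, 0.0963, 0.2012]
tcp_rot: [-3.141, 0.0, 1.508]
contact_force: [-1.7, -1.7, -0.2]
grip_width: 0.0232
grip_force: 49.8
mean F,pos [-1.1544 -1.8562 -0.2779  0.5549  0.0964  0.2012] std [0.46 0.52 0.45] 23.8 [-0.576  0.322 -0.032]
side arm top z [0.1114 0.1988 0.2006]
scene arm top z [0.1955 0.1976 0.199 ]
```

```bash
python3 -m jog '[{"hand":0,"dx":-0.03,"dy":0,"dz":0.05,"wx":0,"wy":0,"wz":0},{"hand":0,"dx":-0.02,"dy":0,"dz":0.05,"wx":0,"wy":0,"wz":0},{"hand":0,"dx":0,"dy":0,"dz":0,"wx":0,"wy":0,"wz":0},{"hand":0,"dx":0,"dy":0,"dz":0,"wx":0,"wy":0,"wz":0},{"hand":0.2,"dx":0,"dy":0,"dz":0,"wx":0,"wy":0,"wz":0},{"hand":0.24,"dx":0,"dy":0,"dz":0,"wx":0,"wy":0,"wz":0},{"hand":0.26,"dx":0,"dy":0,"dz":0,"wx":0,"wy":0,"wz":0},{"hand":0.26,"dx":0,"dy":0,"dz":0,"wx":0,"wy":0,"wz":0}]' 20
python3 fz.py
```

```text
clock: 24.7
position: [0.555, 0.0963, 0.2002]
tcp_rot: [3.142, -0.0, 1.508]
contact_force: [-2.0, -1.0, -0.3]
grip_width: 0.0231
grip_force: 49.8
mean F,pos [-1.6369  0.7436  0.0864  0.555   0.0962  0.2002] std [0.46 0.73 0.38] 26.5 [ 0.473  0.385 -0.012]
side arm top z [0.11   0.1974 0.1994]
scene arm top z [0.1946 0.1967 0.1982]
```

```bash
python3 -m jog '[{"hand":0.28,"dx":0,"dy":0,"dz":0,"wx":0,"wy":0,"wz":0},{"hand":0.29,"dx":0,"dy":0,"dz":0,"wx":0,"wy":0,"wz":0},{"hand":0.3,"dx":0,"dy":0,"dz":0,"wx":0,"wy":0,"wz":0},{"hand":0.31,"dx":0,"dy":0,"dz":0,"wx":0,"wy":0,"wz":0},{"hand":0.33,"dx":0,"dy":0,"dz":0,"wx":0,"wy":0,"wz":0},{"hand":0.36,"dx":0,"dy":0,"dz":0,"wx":0,"wy":0,"wz":0},{"hand":0.4,"dx":0,"dy":0,"dz":0,"wx":0,"wy":0,"wz":0},{"hand":0.4,"dx":0,"dy":0,"dz":0,"wx":0,"wy":0,"wz":0}]'
python3 - <<'E'
from h import *
for i in range(10):
    X=cloud(grab('side')).reshape(-1,3)
    Q=X[(abs(X[:,0]-.559)<.012)&(X[:,1]>.12)&(X[:,1]<.18)&(X[:,2]>.1)&(X[:,2]<.28)]
    print(np.percentile(Q[:,2],[80,95]).round(4),end=' ')
f=grab('scene');w=grab('wrist');s=arm.get_state();print(s['clock'],s['grip_width'],s['grip_force'],s['contact_force'])
cv2.imwrite('pics/rel.png',np.hstack([cv2.resize(f['color'][200:350,320:470],(300,300)),cv2.resize(w['color'],(400,300))]))
E
```

```text
clock: 27.4
position: [0.555, 0.0959, 0.2002]
tcp_rot: [3.142, 0.0, 1.508]
contact_force: [0.6, -0.3, -0.4]
grip_width: 0.0343
grip_force: 0.0
[0.197 0.199] [0.1967 0.1993] [0.1972 0.1988] [0.197 0.199] [0.1972 0.1991] [0.1972 0.1992] [0.1973 0.199 ] [0.1972 0.199 ] [0.1972 0.1986] [0.1971 0.1992] 28.0 0.03416984870325 0.0 [ 0.005851   -0.24901487 -0.41169859]
```

View pics/rel.png

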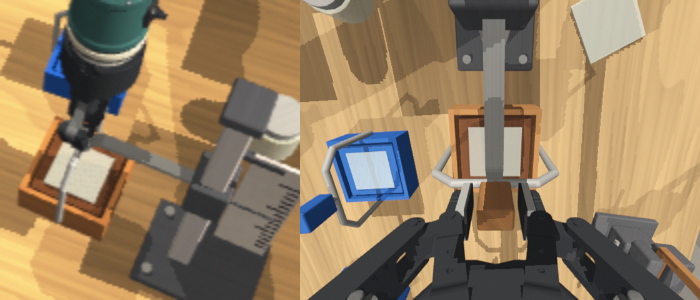

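The tray hangs free with the pointer steady, and the grip stands clear between the opened fingers (wrist panel at (497,205)). Next I open wider and retreat straight up.

```bash
python3 -m jog '[{"hand":0.5,"dx":0,"dy":0,"dz":0,"wx":0,"wy":0,"wz":0},{"hand":0.6,"dx":0,"dy":0,"dz":0,"wx":0,"wy":0,"wz":0},{"hand":0.65,"dx":0,"dy":0,"dz":0,"wx":0,"wy":0,"wz":0},{"hand":0.65,"dx":0,"dy":0,"dz":-0.3,"wx":0,"wy":0,"wz":0},{"hand":0.65,"dx":0,"dy":0,"dz":-0.6,"wx":0,"wy":0,"wz":0},{"hand":0.65,"dx":0,"dy":0,"dz":-1,"wx":0,"wy":0,"wz":0},{"hand":0.65,"dx":0,"dy":0,"dz":-1.2,"wx":0,"wy":0,"wz":0},{"hand":0.65,"dx":0,"dy":0,"dz":-1.5,"wx":0,"wy":0,"wz":0},{"hand":0.65,"dx":0,"dy":0,"dz":-1.5,"wx":0,"wy":0,"wz":0},{"hand":0.65,"dx":0,"dy":0,"dz":-1.5,"wx":0,"wy":0,"wz":0},{"hand":0.65,"dx":0,"dy":0,"dz":-1.5,"wx":0,"wy":0,"wz":0},{"hand":0.65,"dx":0,"dy":0,"dz":-1.5,"wx":0,"wy":0,"wz":0},{"hand":0.65,"dx":0,"dy":0,"dz":-1.2,"wx":0,"wy":0,"wz":0},{"hand":0.65,"dx":0,"dy":0,"dz":-0.8,"wx":0,"wy":0,"wz":0},{"hand":0.65,"dx":0,"dy":0,"dz":-0.4,"wx":0,"wy":0,"wz":0},{"hand":0.65,"dx":0,"dy":0,"dz":0,"wx":0,"wy":0,"wz":0},{"hand":0.65,"dx":0,"dy":0,"dz":0,"wx":0,"wy":0,"wz":0},{"hand":0.65,"dx":0,"dy":0,"dz":0,"wx":0,"wy":0,"wz":0}]'
python3 - <<'E'
from h import *
import cv2
prev=None
for i in range(12):
    f=grab('side');X=cloud(f).reshape(-1,3)
    Q=X[(abs(X[:,0]-.559)<.012)&(X[:,1]>.12)&(X[:,1]<.18)&(X[:,2]>.1)&(X[:,2]<.28)]
    T=X[(abs(X[:,0]-.555)<.03)&(abs(X[:,1]-.095)<.03)&(X[:,2]>.2)&(X[:,2]<.24)]
    print(np.percentile(Q[:,2],95).round(4),T.mean(0).round(4))
cv2.imwrite('pics/end.png',np.hstack([cv2.resize(grab('scene')['color'][180:360,320:500],(400,400)),cv2.resize(f['color'][80:330,200:450],(400,400))]))
E
```

```text
clock: 29.8
position: [0.5545, 0.0958, 0.3294]
tcp_rot: [-3.14, 0.0, 1.508]
contact_force: [-1.4, 0.2, -0.0]
grip_width: 0.0553
grip_force: 0.0
0.1991 [0.5563 0.0897 0.2221]
0.1987 [0.5562 0.0897 0.2223]
0.1987 [0.5564 0.0898 0.222 ]
0.1989 [0.5564 0.0898 0.2225]
0.1983 [0.5564 0.0897 0.222 ]
0.1992 [0.5565 0.0899 0.222 ]
0.1992 [0.5562 0.0895 0.2223]
0.1985 [0.5564 0.0897 0.222 ]
0.1989 [0.5562 0.0895 0.2225]
0.1988 [0.5563 0.0897 0.2221]
0.1994 [0.5565 0.0897 0.2223]
0.1991 [0.5562 0.0896 0.2217]
```

View pics/end.png

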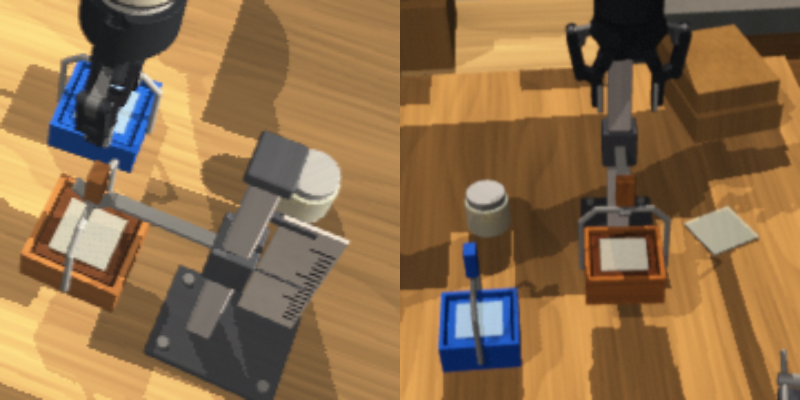

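The tray hangs level and still in the hook, and the gripper is well clear above. Handing in.

```bash
python3 -c "
from station import arm; print(arm.close_job())"
```

```text
the job is handed in; nothing more can be done
None
```

The oak tray hangs level and still on the spring scale's hook, with the pointer settled about 66 mm down (about 4 N, or 0.41 kg) and the gripper clear; the job is handed in at about 30 s of the 54 s, and no verdict came back.

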